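# Open the light-path shutter to its next indexed stop

### The job

Open the light port on the lamp box: pinch the shutter's sprung lock lever towards the fixed grip post to lift its index pin, slide the shutter plate off the port, and leave it at its next stop with the pin clicked fully down into the stop block's notch and the lever sprung back on its own. Where the stop block is clamped differs each time, so feel for the click, then let go; do not disturb the things standing round the box.

Things in the scene. Friction and masses are not known exactly. Their poses are not given: they have to be found in the camera images.
- shutter_box: White lamp box fixed to the bench, 130 (x) x 260 (y) x 60 mm high. Origin: centre of its underside; z up, +y is the way the shutter opens, the front panel faces -x. Round 40 mm light port in its top, 45 mm to -y of the centre. Guide strips along y on the top, up to z = 70 mm.
- rail (a point): Middle of the first notch in the steel index rail, 80 mm above the bench at the rail's top; axes as the box's. The 12 mm wide rail runs along y. It carries a saddle-like stop block, 87 mm long, with one notch 11 mm wide and a clamp screw at its rear; the block's place along the rail is not reported.
- shutter (a joint): Travel of the aluminium shutter plate (66 x 68 mm) along the box's +y, in m. About 0 at the start: port covered, pin in the first notch. End stops at -0.002 and 0.092. The next stop lies anywhere from 0.065 to 0.085 (not reported; 1.5 mm of play). Between the notches the pin rides on the rail; sliding takes 2 to 6 N. With the pin in a notch the plate is blocked both ways.
- lock_lever (a joint): Angle of the lock lever on the plate, in rad. 0 = sprung back, pin fully down in a notch; about 0.21 = pin riding on top of the rail; 0.36 = pinched to its limit, pin 3 mm clear of the rail. A torsion spring returns it when let go; if the pin then stands on the rail it drops, with a click, as soon as the plate is slid over a notch.
- handle_mid (a point): Point travelling with the shutter, midway between the two grip bars with the lever at rest, 114 mm above the bench; axes as the box's. The bars are round, 12 mm thick, 30 mm long along x, and 52 mm over their outer sides along y; pinched from outside they close to 39 mm, then centred 6 mm to -y of this point; below 43 mm the pin clears the rail. Pinch force 4 N, 8 N at the limit.
- post_bar (a point): Centre of the fixed grip post's bar, 20 mm to -y of handle_mid; it travels with the shutter. The plate can be pushed to +y on this bar without touching the lever. The plate's top lies 48 mm below. Fingers have free room beside both bars down to 40 mm below them; the lever's crank and index pin stand 32 to 56 mm to +x, no higher than 5 mm below the bars.
- lever_bar (a point): Centre of the lock lever's round grip bar, 20 mm to +y of handle_mid at rest; it swings with the lever, 13 mm towards the post at the limit. The hinge axis (along x) lies 36 mm below and 6 mm to -y of it at rest.
- weight_large: Brass-coloured knob weight, 37 mm wide, 42 mm high, behind the box. Origin: centre of its underside. Leave alone.
- dropper_bottle: Small clear screw-cap bottle with a pale cap, 36 mm wide, 79 mm high, behind the box. Origin: centre of its underside. Leave alone.
- sample_tin: Round pale tin, 60 mm wide, 28 mm high, in front of the box. Origin: centre of its underside. Leave alone.
- rubber_stopper: Tapered red-brown rubber stopper, 32 mm wide, 30 mm high, in front of the box. Origin: centre of its underside. Leave alone.

How it is judged:
On the way, in this order (a step that is already met when the one before it is completed fails the run):
1. the lock lever is wound back far enough to lift the pin while the shutter is still closed (value of joint lock_lever above 0.2 rad and value of joint shutter below 0.02 m), for 0.05 s.
2. the shutter plate is under way off the port (value of joint shutter above 0.03 m), for 0.05 s.
At the end, for the whole second after the job is handed in: The shutter is open at its next stop (travel between 60 and 90 mm), with the index pin down in the notch of the stop block: lock lever sprung back to within 0.05 rad of rest; the plate is at rest (value of joint shutter between 0.06 and 0.09 m and value of joint lock_lever below 0.05 rad and velocity of joint shutter between -0.005 and 0.005 m/s); the robot touches nothing.
It fails at once if one of the four things standing round the box is shifted by more than 25 mm (distance of any of weight_large, dropper_bottle, sample_tin, rubber_stopper from where it was at the start of the episode above 0.025 m).
It also fails if it takes over 35 s, if anything falls off the work surface, if the arm or the gripper's body presses on something with over 40 N, if the wrist force passes 120 N, or if a joint passes its speed limit or range.

### The arm

A 6-joint arm with a two-finger parallel gripper is mounted at the origin on a cart in front of the work surface, level with it; the furniture and walls round the work are solid. World frame = base frame: x ahead of the robot, y to its left, z up, the work surface at z = 0. Lengths are in m, angles in rad, forces in N, time in s.
With the tool pointing down it reaches from about 0.35 to 0.775 m from the base axis. Payload 7.3 kg.
Tool frame: the origin (TCP) lies at the very end of the fingers, on their centre line; the grasp point (between the pads) lies 19 mm behind it; z points along the fingers, y is the direction in which the jaws open and shut (so a half turn about z gives the same grasp; the last joint's range is limited). The gripper opens to 92 mm and grips with 3 to 60 N. Pads are 19 mm wide; open, the fingers measure 130 mm over their backs; the gripper's body (75 mm by 190 mm) begins 47 mm behind the grasp point.
Start: joints at [1.156, 0.342, 1.524, -0, 1.275, -0.146], TCP at [0.139, 0.506, 0.227] pointing down, gripper open.
Joint ranges: [-2.53, 2.53], [-0.77, 2.02], [0.04, 2.7], [-1, 4.14], [0.28, 2.66], [-3.11, 3.11]. Speed limits (rad/s): [2.57, 2.57, 3.14, 3.14, 3.14, 3.14].

### API

Orientations are given as a 3x3 rotation matrix whose columns are the frame's x, y, z axes.
In Python, from workcell import sensors, capture, ctrl, trace gives the robot as it stands.
- The arm moves only by the shell command python3 -m creep 'ROWS' [FORCE]. ROWS is JSON, a list of rows, each a list of 7 numbers: the finger opening in cm, from 0 to 9.18, then the shift along the tool's x, y, z in cm, then the turn, a rotation vector about the tool's x, y, z in degrees. In form: [[grip, dx, dy, dz, wx, wy, wz], ...]. A call has 1 to 20 rows; each row is the pose to reach, as a shift and turn from the pose commanded when the call began, along the tool's axes at that moment; what a row does not reach only later rows make up. A row lasts 1/8 s, in which the tool goes at most 62.5 mm and 10.7 degrees, less where a joint would pass 70% of its speed; a pose out of reach is approached as far as the arm can. A call with a gripper value outside its range is refused whole. The fingers move at their own pace and stop on an object; FORCE is the grip in N (left out, the last holds). Time passes only in rows, so rows that repeat a pose let the fingers close. It gives the time, the measured TCP pose, the force and the opening at its end, in the units of the state.
- sensors.read_state(): the state, without advancing time (a new reading comes with each control period).
- capture(name): name is "scene" or "top" or "wrist"; returns a dict with "color" (384x512x3 uint8, red, green, blue), "intrinsics" (3x3 intrinsics, pixels), "rvec" (rotation vector, rad) and "tvec" (3), from world to camera coordinates, as OpenCV has them. Camera axes: x right, y down, z forward; pixel columns grow to the right and rows downward; lengths in m; the calibration is good to about 2 mm. The wrist camera is an equidistant fisheye: a pixel r from the principal point sees the ray r / f radians off the axis. A picture is of the moment at which its call begins. There is no depth.
- ctrl.close_job(): hands the job in, once; it reports no verdict.
Trained networks look in a picture, given as the dict that the camera call returned (one of the last four; its "shot" number tells which), for a name from the list of things; names that differ only in an ending like _2 or _b are one class to them, and where a whole thing is asked for, a point or a joint stands for the part that bears it (a point fixed in the world has none). Each returns a list of dicts, best first, with "score" (0 to 1); they miss things now and then, are a little off and sometimes report something else, mostly with a low value. They report only what shows in the picture. A call takes as long as a camera call.
- trace(label, picture): "pixels" (384x512 bool, what is visible of it) and "extent" ([left, top, right, bottom] in pixels, round what is visible of it).
The state is a dict: "time_s": time; "qpos": joint angles; "qvel": joint speeds; "joint_torque": joint torques, N m; "tcp_pos": TCP position; "tcp_rot": TCP orientation; "force": force on the tool from outside, world axes, zero at the start; "ft_torque": the same for the moment, N m; "opening": finger opening in m.
Only numpy, scipy, OpenCV 4.12 (cv2) and the standard library are available. Lean on these libraries where they do the work, as an engineer would, in place of code of your own. Each camera call takes 0.05 s, during which the arm holds its last target. There are 200 camera calls.

## Working session

There is one attempt and no reset: what is moved stays moved. The work goes in short steps, Python scripts to look and compute and a shell command to move; the robot and the scene stay as the last step left them, time stands still between calls to the robot, and variables do not carry over. Pictures are saved under pics/ and viewed, about 8 in all and at most 12, crops included, and the job is handed in when it is done.

```bash
mkdir -p pics; cat > h.py <<'E'
import numpy as np,cv2
from workcell import sensors,capture,ctrl,trace
def P(c):
    R=cv2.Rodrigues(np.array(c["rvec"],float))[0]; return R,np.array(c["tvec"],float).ravel(),np.array(c["intrinsics"],float)
def ray(c,u,v,z):  # pinhole cams: point at height z
    R,t,K=P(c); d=R.T@np.linalg.inv(K)@[u,v,1]; o=-R.T@t; return o+d*(z-o[2])/d[2]
def proj(c,X):
    R,t,K=P(c); p=K@(R@np.array(X,float)+t); return p[:2]/p[2]
E
python3 - <<'E'
from h import *
s=sensors.read_state(); print(s["time_s"],s["tcp_pos"],np.round(s["tcp_rot"],3),s["opening"])
ims=[]
for n in("scene","top"):
    c=capture(n); cv2.imwrite(f"pics/{n}0.png",c["color"][:,:,::-1])
    R,t,K=P(c);print(n,-R.T@t,np.round(R,2).tolist(),K[0,0])
    for l in("shutter_box","shutter","handle_mid","post_bar","lever_bar","lock_lever"):
        for r in trace(l,c)[:2]:
            ys,xs=np.nonzero(r["pixels"]); print(l,round(r["score"],2),r["extent"],xs.mean().round(1),ys.mean().round(1))
E
```

```text
0.0 [0.1392405  0.50577808 0.22605396] [[-0.964  0.266 -0.001]
 [ 0.266  0.964 -0.001]
 [ 0.    -0.002 -1.   ]] 0.09176587505151161
scene [0.18057079 0.3949559  0.6366808 ] [[-0.86, -0.52, -0.01], [-0.32, 0.55, -0.77], [0.41, -0.66, -0.63]] 495.368092575822
shutter_box 0.56 [216.0, 140.4, 330.9, 259.6] 274.2 198.9
shutter_box 0.51 [237.0, 140.4, 253.7, 175.1] 244.2 158.4
shutter 0.63 [249.5, 136.1, 307.4, 181.6] 284.5 161.7
shutter 0.28 [308.1, 226.3, 329.0, 252.6] 318.2 238.0
handle_mid 0.86 [251.9, 137.7, 308.1, 184.7] 283.6 161.7
post_bar 0.82 [251.6, 135.5, 306.8, 184.4] 284.1 161.9
post_bar 0.67 [214.2, 136.4, 333.1, 259.6] 274.1 199.0
lever_bar 0.9 [247.4, 145.2, 291.4, 167.8] 275.9 160.0
lock_lever 0.59 [249.9, 151.4, 291.4, 172.4] 276.4 160.1
top [ 0.48058988 -0.17193867  0.95083485] [[0.01, -1.0, -0.01], [-1.0, -0.01, -0.08], [0.08, 0.01, -1.0]] 392.060320135268
shutter_box 0.72 [231.6, 173.1, 354.9, 243.0] 293.4 206.5
shutter 0.97 [291.2, 179.3, 329.5, 218.1] 311.4 201.4
handle_mid 0.58 [287.6, 181.4, 327.6, 220.6] 311.4 201.7
handle_mid 0.22 [310.6, 239.1, 338.9, 263.3] 325.1 250.9
post_bar 0.49 [253.7, 158.3, 266.7, 175.7] 259.5 166.5
lever_bar 0.6 [232.9, 173.2, 352.3, 243.5] 293.4 206.5
lever_bar 0.51 [290.3, 179.0, 309.2, 213.0] 302.3 194.6
lock_lever 0.54 [288.1, 180.5, 311.4, 209.5] 303.5 197.1
```

View pics/scene0.png

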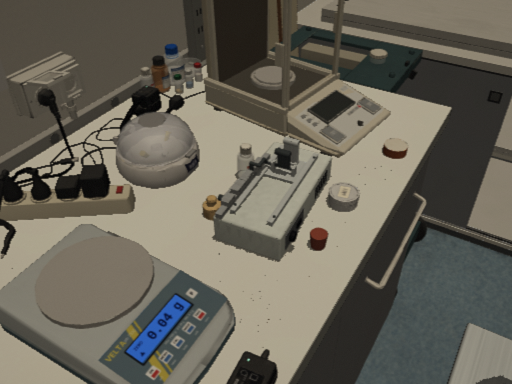

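View pics/top0.png

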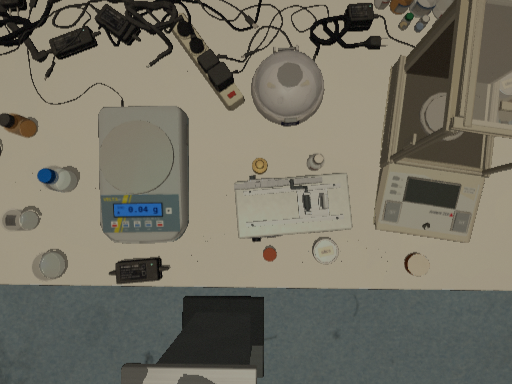

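```bash
python3 - <<'E'
from h import *
a=cv2.imread("pics/top0.png")[160:275,225:365]; a=cv2.resize(a,None,fx=5.5,fy=5.2,interpolation=cv2.INTER_CUBIC); cv2.imwrite("pics/crop1.png",a)
c=capture("top")
m=trace("shutter_box",c)[0]["pixels"].astype(np.uint8)
q=max(cv2.findContours(m,0,2)[0],key=cv2.contourArea); b=cv2.boxPoints(cv2.minAreaRect(q))
print(b); w=np.array([ray(c,*p,0.06) for p in b]); print(w.round(4)); print(np.linalg.norm(w-np.roll(w,1,0),axis=1))
for l in("weight_large","dropper_bottle","sample_tin","rubber_stopper"):
    r=trace(l,c)[0]; ys,xs=np.nonzero(r["pixels"]); print(l,r["score"],ray(c,xs.mean(),ys.mean(),.03).round(3))
E
```

```text
Traceback (most recent call last):
IndexError: list index out of range
```

View pics/crop1.png

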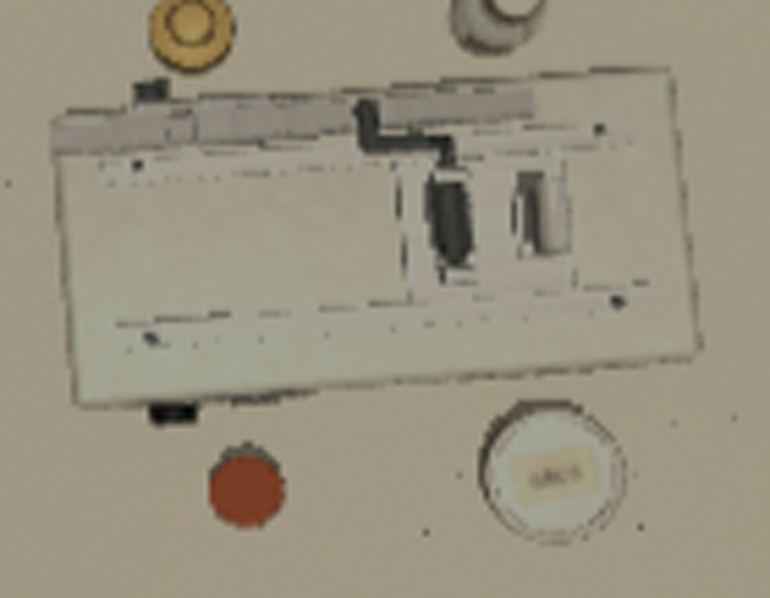

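Lever bar (dark) is at full-image ~(307,202), post (grey) at ~(324,201), pin at ~(292,181), notch in the block near (258,185). Box corners at about (234,183), (346,173), (352,228), (240,238).

```bash
python3 - <<'E'
from h import *
c=capture("top"); f=lambda x,y:(225+x/5.5,160+y/5.2)
w=np.array([ray(c,*f(*p),0.06) for p in[(60,160),(668,70),(698,352),(80,405)]]);print(w.round(4));print(np.linalg.norm(w-np.roll(w,1,0),axis=1))
yv=w[3]-w[2]; yaw=np.arctan2(-yv[0],yv[1]); print("yaw",np.degrees(yaw))
L=ray(c,*f(452,218),.118);Q=ray(c,*f(543,213),.118);print(L,Q,(L+Q)/2,np.linalg.norm(L-Q))
for l in("weight_large","dropper_bottle","sample_tin","rubber_stopper"):
    for r in trace(l,c)[:1]:
        ys,xs=np.nonzero(r["pixels"]); print(l,r["score"],ray(c,xs.mean(),ys.mean(),.03).round(3))
# model from box
Y=np.array([-np.sin(yaw),np.cos(yaw),0]);X=np.array([Y[1],-Y[0],0])
fc=(w[2]+w[3])/2; ctr=fc+X*.065; print("centre",ctr,"port",ctr-.045*Y)
c=capture("wrist");cv2.imwrite("pics/w0.png",c["color"][:,:,::-1]);print(P(c))
E
```

```text
[[ 0.5605 -0.109   0.06  ]
 [ 0.6027 -0.3612  0.06  ]
 [ 0.4793 -0.3725  0.06  ]
 [ 0.4537 -0.1189  0.06  ]]
[0.10726566 0.25565459 0.1238661  0.25486704]
yaw 5.765724049576374
[ 0.53296276 -0.26507293  0.118     ] [ 0.53535697 -0.30019433  0.118     ] [ 0.53415986 -0.28263363  0.118     ] 0.03520290975428852
weight_large 0.56 [ 0.622 -0.162  0.03 ]
dropper_bottle 0.48 [ 0.634 -0.293  0.03 ]
sample_tin 0.76 [ 0.425 -0.317  0.03 ]
rubber_stopper 0.69 [ 0.414 -0.186  0.03 ]
centre [ 0.53117148 -0.23917202  0.06      ] port [ 0.53569223 -0.28394436  0.06      ]
(array([[ 2.65458120e-01,  9.64122100e-01,  7.50388367e-04],
       [ 9.27729091e-01, -2.55649462e-01,  2.71959716e-01],
       [ 2.62394209e-01, -7.14977578e-02, -9.62308345e-01]]), array([-0.52501031, -0.03445059,  0.38988654]), array([[297.31863964,   0.        , 252.33162627],
       [  0.        , 297.31863964, 196.06178859],
       [  0.        ,   0.        ,   1.        ]]))
```

```bash
python3 -m creep '[[9.18,-5.4,-3,0,0,0,0],[9.18,-10.9,-6,0,0,0,-3],[9.18,-16.3,-9.1,0,0,0,-6],[9.18,-21.8,-12.1,0,0,0,-9],[9.18,-27.2,-15.1,0,0,0,-12],[9.18,-32.7,-18.2,0,0,0,-15],[9.18,-38.1,-21.2,0,0,0,-18],[9.18,-41,-27,0,0,0,-21.2],[9.18,-43.5,-32,0,0,0,-21.2],[9.18,-46,-37,0,0,0,-21.2],[9.18,-48.5,-42.5,0,0,0,-21.2],[9.18,-51,-48,0,0,0,-21.2],[9.18,-53.5,-53.5,0,0,0,-21.2],[9.18,-56,-59,0,0,0,-21.2],[9.18,-58,-63,0,0,0,-21.2],[9.18,-59.1,-65.6,0,0,0,-21.2],[9.18,-59.1,-65.6,0,0,0,-21.2],[9.18,-59.1,-65.6,0,0,0,-21.2]]' 20
python3 - <<'E'
from h import *
s=sensors.read_state(); print(s["time_s"],s["tcp_pos"],np.round(s["tcp_rot"],3),s["force"])
c=capture("wrist");cv2.imwrite("pics/w1.png",c["color"][:,:,::-1])
R,t,K=P(c);print(-R.T@t,R.round(2).tolist())
for l in("post_bar","lever_bar","shutter","lock_lever"):
    for r in trace(l,c)[:2]:
        ys,xs=np.nonzero(r["pixels"]); print(l,round(r["score"],2),r["extent"],xs.mean().round(1),ys.mean().round(1))
E
```

```text
time_s: 3.35
tcp_pos: [0.5348, -0.2824, 0.2265]
tcp_rot: [[-0.995, -0.101, -0.0], [-0.101, 0.995, 0.001], [0.0, 0.001, -1.0]]
force: [-0.5, -0.6, 0.4]
opening: 0.0916
3.35 [ 0.53482318 -0.2824378   0.22654495] [[-0.995 -0.101 -0.   ]
 [-0.101  0.995  0.001]
 [ 0.     0.001 -1.   ]] [-0.54962723 -0.61313731  0.3842978 ]
[ 0.46224812 -0.29042627  0.38475079] [[-0.1, 0.99, 0.0], [0.96, 0.1, 0.27], [0.27, 0.03, -0.96]]
post_bar 0.56 [220.6, 152.3, 298.0, 240.8] 254.2 185.9
lever_bar 0.86 [259.9, 170.1, 298.9, 237.4] 273.9 203.1
shutter 0.82 [214.8, 156.1, 294.9, 238.0] 254.1 185.7
lock_lever 0.66 [258.9, 168.2, 299.5, 240.4] 273.6 202.1
```

View pics/w1.png

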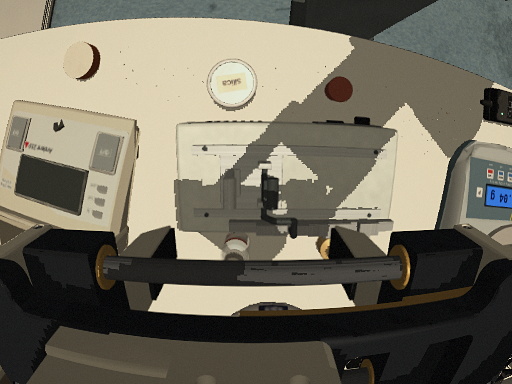

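Lever bar is at ~(271,188), post at ~(231,187), and the box edges are level in the image, so the yaw matches. Projecting these points and viewing a crop.

```bash
cat >> h.py <<'E'
def wray(c,u,v,z):
    R,t,K=P(c); x,y=(u-K[0,2])/K[0,0],(v-K[1,2])/K[1,1]; r=np.hypot(x,y)+1e-12
    d=R.T@np.array([np.sin(r)*x/r,np.sin(r)*y/r,np.cos(r)]); o=-R.T@t; return o+d*(z-o[2])/d[2]
def wproj(c,X):
    R,t,K=P(c); p=R@np.array(X,float)+t; th=np.arctan2(np.hypot(p[0],p[1]),p[2]); return K[:2,:2]@(p[:2]/np.hypot(p[0],p[1])*th)+K[:2,2]
E
python3 - <<'E'
from h import *
c=capture("wrist")
L=wray(c,271,189,.118);Q=wray(c,231,187,.118);print(L,Q,(L+Q)/2,np.linalg.norm(L-Q))
for p in[(177,123),(397,127)]: print(wray(c,*p,.06))
a,b=wray(c,177,123,.06),wray(c,397,127,.06);d=b-a;print("yaw",np.degrees(np.arctan2(-d[0],d[1])),np.linalg.norm(d))
a=c["color"][115:245,165:405,::-1];cv2.imwrite("pics/crop2.png",cv2.resize(a,None,fx=3.3,fy=3.3,interpolation=2))
E
```

```text
[ 0.52916228 -0.26570001  0.118     ] [ 0.53104708 -0.30284495  0.118     ] [ 0.53010468 -0.28427248  0.118     ] 0.03719272588580846
[ 0.47902611 -0.37200238  0.06      ]
[ 0.45269322 -0.11989747  0.06      ]
yaw 5.963041439146893 0.2534764416198078
```

View pics/crop2.png

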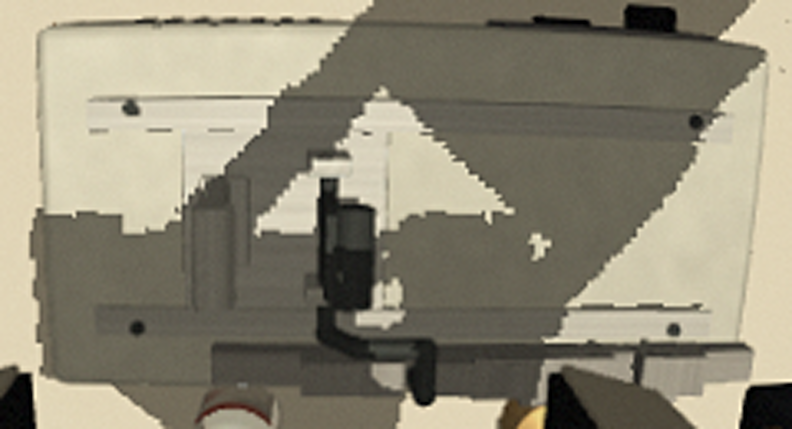

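Post at crop (214,256) and lever bar at (355,256) give a handle_mid of about (0.534,-0.284), in agreement with the top camera. The gap in the block suggests about 70 mm of travel. Descending around the bars.

```bash
python3 -m creep '[[9.18,0,-0.1,4,0,0,0],[9.18,0,-0.15,8,0,0,0],[9.18,0,-0.15,10.5,0,0,0],[9.18,0,-0.15,12,0,0,0],[9.18,0,-0.15,13.1,0,0,0],[9.18,0,-0.15,13.1,0,0,0],[9.18,0,-0.15,13.1,0,0,0]]' 
python3 - <<'E'
from h import *
c=capture("wrist");s=sensors.read_state()
a=c["color"][100:330,110:400,::-1];cv2.imwrite("pics/w2.png",cv2.resize(a,None,fx=2.6,fy=2.6,interpolation=2))
cv2.imwrite("pics/s2.png",capture("scene")["color"][100:280,190:350,::-1])
print(s["tcp_pos"],s["force"])
E
```

```text
time_s: 4.53
tcp_pos: [0.5357, -0.2851, 0.0967]
tcp_rot: [[-0.995, -0.101, 0.002], [-0.101, 0.995, -0.001], [-0.001, -0.001, -1.0]]
force: [-0.7, -1.0, 0.3]
opening: 0.0918
[ 0.53565151 -0.28506837  0.09673615] [-0.26267782  0.36680917  0.37677655]
```

View pics/w2.png

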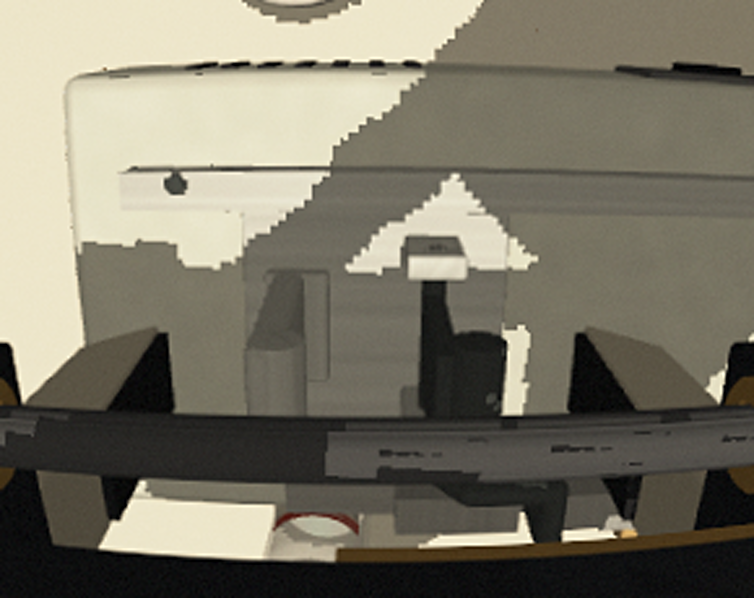

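The bars sit between the fingers: left gap 172→247, right gap 507→572, so the bars are about 1 mm to +y of the tool. Shifting 5.5 mm to -y and pinching.

```bash
python3 -m creep '[[7,0,-0.55,0,0,0,0],[5,0,-0.55,0,0,0,0],[4.4,0,-0.55,0,0,0,0],[3.8,0,-0.55,0,0,0,0],[3.8,0,-0.55,0,0,0,0],[3.8,0,-0.55,0,0,0,0],[3.8,0,-0.55,0,0,0,0]]' 16
```

```text
time_s: 5.5
tcp_pos: [0.5357, -0.2908, 0.0959]
tcp_rot: [[-0.995, -0.101, 0.0], [-0.101, 0.995, -0.001], [-0.0, -0.001, -1.0]]
force: [-0.5, -1.3, 2.1]
opening: 0.0384
```

Pinched to its limit at 38.4 mm with little side force. Sliding 50 mm.

```bash
python3 -m creep '[[3.8,0,0.3,0,0,0,0],[3.8,0,0.8,0,0,0,0],[3.8,0,1.4,0,0,0,0],[3.8,0,2.0,0,0,0,0],[3.8,0,2.6,0,0,0,0],[3.8,0,3.2,0,0,0,0],[3.8,0,3.8,0,0,0,0],[3.8,0,4.4,0,0,0,0],[3.8,0,5.0,0,0,0,0],[3.8,0,5.0,0,0,0,0],[3.8,0,5.0,0,0,0,0]]'
python3 - <<'E'
from h import *
c=capture("wrist")
a=c["color"][100:330,110:400,::-1];cv2.imwrite("pics/w3.png",cv2.resize(a,None,fx=2.6,fy=2.6,interpolation=2))
E
```

```text
time_s: 6.88
tcp_pos: [0.5309, -0.2396, 0.0959]
tcp_rot: [[-0.995, -0.101, 0.0], [-0.101, 0.995, 0.001], [-0.001, 0.001, -1.0]]
force: [1.6, 1.5, 6.2]
opening: 0.0386
```

View pics/w3.png

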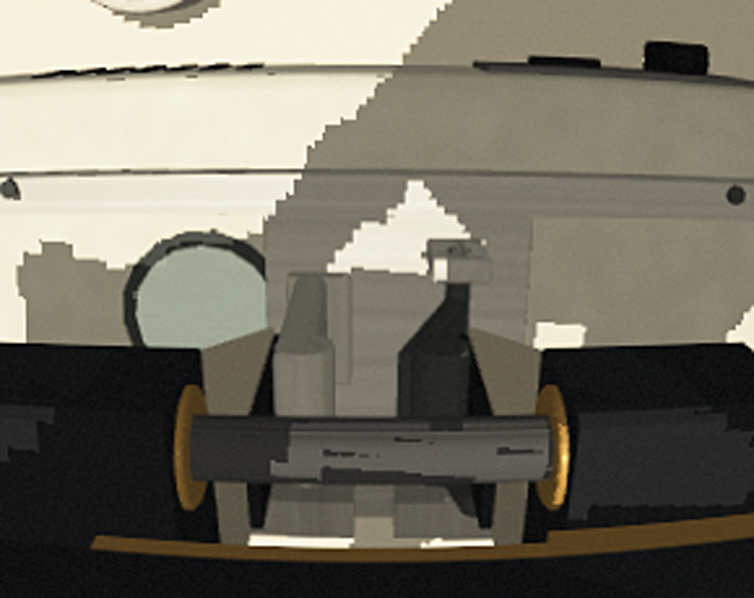

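The plate has slid about 51 mm and the port shows at left (200,290). Releasing the lever, then pushing only on the post.

```bash
python3 -m creep '[[5.5,0,0,0,0,0,0],[6.6,0,0,0,0,0,0],[6.6,0,0.5,0,0,0,0],[6.6,0,1.0,0,0,0,0],[6.6,0,1.2,0,0,0,0],[6.6,0,1.4,0,0,0,0],[6.6,0,1.6,0,0,0,0],[6.6,0,1.8,0,0,0,0],[6.6,0,2.0,0,0,0,0],[6.6,0,2.2,0,0,0,0]]'
python3 -m creep '[[6.6,0,0.1,0,0,0,0],[6.6,0,0.2,0,0,0,0],[6.6,0,0.3,0,0,0,0]]'
```

```text
time_s: 8.18
tcp_pos: [0.5284, -0.2198, 0.0954]
tcp_rot: [[-0.995, -0.101, 0.0], [-0.101, 0.995, -0.002], [-0.0, -0.002, -1.0]]
force: [0.8, -6.8, -4.6]
opening: 0.0663
time_s: 8.55
tcp_pos: [0.5281, -0.2168, 0.0954]
tcp_rot: [[-0.995, -0.101, 0.0], [-0.101, 0.995, -0.002], [-0.0, -0.002, -1.0]]
force: [0.4, -5.4, -4.6]
opening: 0.0657
```

```bash
python3 -m creep '[[6.6,0,0.1,0,0,0,0],[6.6,0,0.2,0,0,0,0],[6.6,0,0.3,0,0,0,0],[6.6,0,0.4,0,0,0,0]]' | egrep 'pos|force'
python3 -m creep '[[6.6,0,0.1,0,0,0,0],[6.6,0,0.2,0,0,0,0],[6.6,0,0.3,0,0,0,0]]'| egrep 'pos|force'
```

```text
tcp_pos: [0.5277, -0.2128, 0.0953]
force: [1.1, -5.0, -4.6]
tcp_pos: [0.5274, -0.2098, 0.0954]
force: [0.4, -5.4, -4.5]
```

Travel is about 68 mm and still sliding freely.

```bash
python3 -m creep '[[6.6,0,0.1,0,0,0,0],[6.6,0,0.2,0,0,0,0],[6.6,0,0.3,0,0,0,0]]'| egrep 'pos|force'
```

```text
tcp_pos: [0.527, -0.2053, 0.0957]
force: [-0.2, 0.4, -0.9]
```

```bash
python3 -m creep '[[6.6,0,0.1,0,0,0,0],[6.6,0,0.2,0,0,0,0]]'| egrep 'pos|force'
```

```text
tcp_pos: [0.5269, -0.2035, 0.0958]
force: [0.5, -1.7, -0.4]
```

Force dropped to zero at about 72 mm travel, possibly the click. Checking the lever.

```bash
python3 -m creep '[[6.6,0,0.1,0,0,0,0]]'| egrep 'pos|force'
python3 - <<'E'
from h import *
c=capture("wrist")
a=c["color"][100:330,110:400,::-1];cv2.imwrite("pics/w4.png",cv2.resize(a,None,fx=2.6,fy=2.6,interpolation=2))
print(sensors.read_state()["force"])
E
```

```text
tcp_pos: [0.5269, -0.2027, 0.0958]
force: [0.8, -2.1, -1.1]
[ 1.01670117e-01 -9.88186000e-01  7.97805679e-04]
```

View pics/w4.png

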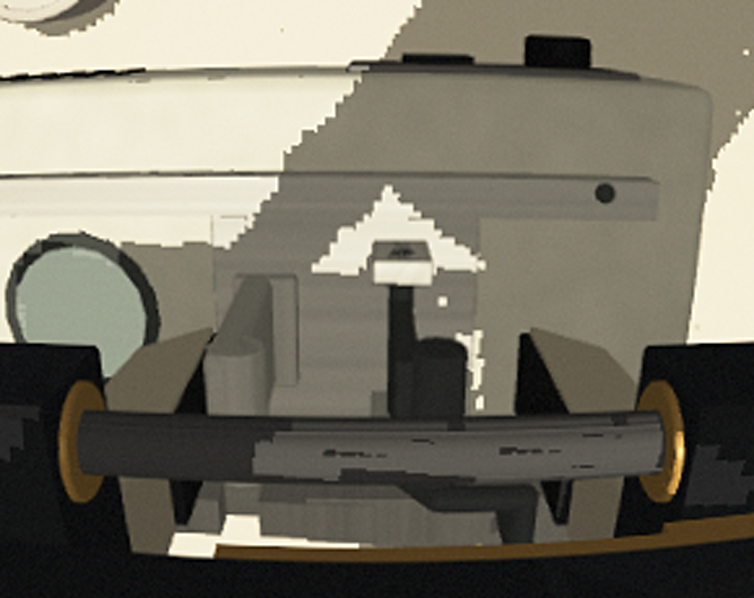

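Bar span is 207→467 = 260 px, the same as at rest, so the lever has sprung back. A short push should confirm the plate is blocked.

```bash
python3 -m creep '[[6.6,0,0.1,0,0,0,0],[6.6,0,0.2,0,0,0,0],[6.6,0,0.2,0,0,0,0]]'| egrep 'pos|force'
```

```text
tcp_pos: [0.5267, -0.201, 0.0958]
force: [0.3, -3.7, 1.4]
```

```bash
python3 -m creep '[[6.6,0,0.1,0,0,0,0],[6.6,0,0.2,0,0,0,0],[6.6,0,0.2,0,0,0,0]]'| egrep 'pos|force|open'
```

```text
tcp_pos: [0.5267, -0.2005, 0.0958]
force: [0.1, -9.9, -2.3]
opening: 0.0663
```

Now blocked: 0.5 mm of motion for 2 mm commanded, at 10 N. Backing off, opening and lifting.

```bash
python3 -m creep '[[6.6,0,-0.5,0,0,0,0],[8,0,-0.9,0,0,0,0],[9.18,0,-0.9,0,0,0,0],[9.18,0,-0.9,0,0,0,0],[9.18,0,-0.9,-3,0,0,0],[9.18,0,-0.9,-8,0,0,0],[9.18,0,-0.9,-13,0,0,0],[9.18,0,-0.9,-13,0,0,0],[9.18,0,-0.9,-13,0,0,0]]'
python3 - <<'E'
from h import *
c=capture("wrist")
a=c["color"][115:245,105:405,::-1];cv2.imwrite("pics/w5.png",cv2.resize(a,None,fx=2.6,fy=2.6,interpolation=2))
E
```

```text
time_s: 12.1
tcp_pos: [0.5269, -0.2072, 0.2251]
tcp_rot: [[-0.995, -0.101, -0.001], [-0.101, 0.995, 0.001], [0.001, 0.001, -1.0]]
force: [0.7, 0.2, -0.1]
opening: 0.0919
```

View pics/w5.png

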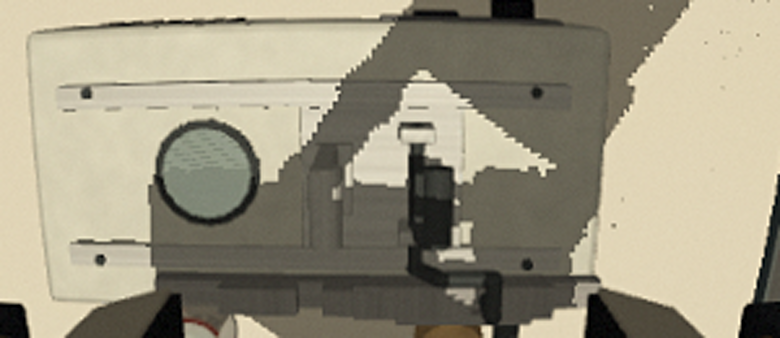

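The port is fully open. Bar span is 55.8 px, against 55.5 px at rest from the same height, so the lever is at rest. Handing in.

```bash
python3 -c "
from workcell import ctrl,sensors
print(sensors.read_state()['force']);print(ctrl.close_job())"
```

```text
[-0.43916315 -0.4189604  -0.49822112]
the job is handed in; nothing more can be done
None
```

I opened the light port and handed the job in after about 12 s of the 35 s allowed. The interface gave no verdict, so this rests on my own checks.

**What I did:** I pinched the lever to its limit (38 mm opening) and slid the plate about 51 mm. Then I let the lever go and pushed on the post alone until the pin dropped, at roughly 72–76 mm of travel. The arm is now lifted clear.

**Last checks:**
- **Pin seated:** The push force fell from about 5 N to about 0 at the drop. It then rose to 10 N with the plate blocked: 0.5 mm of motion for 2 mm commanded.
- **Lever sprung back:** The bar span in the wrist picture is 55.8 px, against 55.5 px before the pinch at the same height.
- **Robot clear:** The contact force was below 1 N at hand-in, and the port shows fully uncovered.

**Less certain:**
- **First push test:** My first push after the drop was ambiguous, moving 1.7 mm of 2 mm at under 4 N, so I pushed again; that gave the clear block above.
- **Travel figure:** It is worked out from the tool position, not read directly.
- **Surrounding objects:** I did not re-measure the four things round the box. The sideways forces I read stayed within 10 N, and none of the moves went near them.

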